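# Brush the scrap off the die box and hold its sprung cover open

### The arm

A 6-joint arm with a two-finger parallel gripper is mounted at the origin on a cart in front of the work surface, level with it; the furniture and walls round the work are solid. World frame = base frame: x ahead of the robot, y to its left, z up, the work surface at z = 0. Lengths are in m, angles in rad, forces in N, time in s.
With the tool pointing down it reaches from about 0.4 to 0.825 m from the base axis. Payload 7 kg.
Tool frame: the origin (TCP) lies between the finger pads, 19 mm behind the fingertips; this is the grasp point; z points along the fingers, y is the line along which they close (so a half turn about z gives the same grasp; the last joint's range is limited). The gripper opens to 88 mm and grips with 3 to 60 N. Pads are 19 mm wide; open, the fingers measure 130 mm over their backs; the gripper's body (78 mm by 193 mm) begins 47 mm behind the grasp point.
Start: joints at [-0.953, 0.359, 0.012, 0, -1.224, -0.288], TCP at [0.219, -0.639, 0.245] pointing down, gripper open.
Joint ranges: [-3.07, 3.07], [-1.43, 2.12], [-1.02, 1.25], [-3.03, 1.67], [-3.05, -0], [-3.03, 3.03]. Speed limits (rad/s): [2.39, 2.39, 3.01, 3.14, 3.14, 3.14].

### API

Orientations are given as [roll, pitch, yaw] about the fixed x, y, z axes, in that order (R = Rz(yaw) Ry(pitch) Rx(roll)).
In Python, from station import arm gives the robot as it stands.
- The arm moves only by the shell command python3 -m crank 'ROWS' [OPENING] [FORCE]. ROWS is JSON, a list of rows, each an object of numbers: "dx", "dy", "dz": the shift along the tool's x, y, z in cm; "wx", "wy", "wz": the turn, a rotation vector about the tool's x, y, z in degrees. A call has exactly 10 rows; each row is the pose to reach, as a shift and turn from the pose commanded when the call began, along the tool's axes at that moment; what a row does not reach only later rows make up. A row lasts 1/8 s, in which the tool goes at most 62.5 mm and 10.7 degrees, less where a joint would pass 70% of its speed; a pose out of reach is approached as far as the arm can. A call with a gripper value outside its range is refused whole. OPENING is the finger opening in cm, from 0 to 8.76, set as the call begins (- or left out, the last holds). The fingers move at their own pace and stop on an object; FORCE is the grip in N (left out, the last holds). Time passes only in rows, so rows that repeat a pose let the fingers close, or fill a call up. It gives the time, the measured TCP pose, the force, the opening and the grip force at its end, in the units of the state.
- arm.get_state(): the state, without advancing time (a new reading comes with each control period).
- arm.grab_frame(name): name is "side" or "top" or "wrist"; returns the picture (420x560x3 uint8, red, green, blue); there is no depth.
- arm.calibration(name): a dict with "fx", "fy", "cx", "cy" (pixels), "dist_coeffs" ([k1, k2, p1, p2, k3] as OpenCV has them; the pictures are not rectified), "world_from_camera" (4x4, takes a point from camera to world coordinates). Camera axes: x right, y down, z forward; pixel columns grow to the right and rows downward; lengths in m; the calibration is good to about 2 mm. A picture is of the moment at which its call begins: read the wrist's pose just before it. calibration takes no time and is no camera call; for the wrist camera it gives the pose at the moment of the call.
- arm.job_done(): hands the job in; it is judged then, once.
Trained networks look in the newest picture that a camera, given by its name, has taken for a name from the list of things; names that differ only in an ending like _2 or _b are one class to them, and where a whole thing is asked for, a point or a joint stands for the part that bears it (a point fixed in the world has none). Each returns a list of dicts, best first, with "confidence" (0 to 1); they miss things now and then, are a little off and sometimes report something else, mostly with a low value. They report only what shows in the picture. A call takes as long as a camera call. They do not tell look-alikes from the thing itself.
- arm.find_in(camera, query): "centre" ([x, y, z] in m, in world coordinates, good to about 4 mm: the middle of the surface that is visible of it).
- arm.masks_of(camera, query): "pixels" (420x560 bool, what is visible of it).
- arm.mark_of(camera, query): "centre" ([x, y, z] in m, in world coordinates, good to about 4 mm: a listed point, or the origin of a listed thing).
The state is a dict: "t": time; "q": joint angles; "qd": joint speeds; "joint_efforts": joint torques, N m; "eef_pos": TCP position; "ee_rot": TCP orientation; "force": force on the tool from outside, world axes, zero at the start; "moment": the same for the moment, N m; "width": finger opening in m; "gripper_force": force on a finger pad.
Only numpy, scipy, OpenCV 4.12 (cv2) and the standard library are available. Lean on these libraries where they do the work, as an engineer would, in place of code of your own. Each camera call takes 0.05 s, during which the arm holds its last target. There are 200 camera calls.

### The job

Take the bench brush by its upright grip and, with the brush and not the fingers, sweep the three brass scrap pieces off the closed cover of the die box into the scrap tray on its side. Then set the brush down on the worktop, clear of the die box, lift the cover by its bar handle until it stands 60 degrees open from shut, and hold it there: it springs shut if let go, so finish still holding it. Leave the tape roll, the wire spool and the tin where they are.

Things in the scene. Friction and masses are not known exactly. Their poses are not given: they have to be found in the camera images.
- die_box: Fixed grey box, 150 (x) x 160 (y) x 55 mm high, with a 3 mm aluminium scrap tray bolted to its +y side. Origin at the centre of the box's underside; x points from the handle side to the hinge side (away from the robot), y to the tray, z up. A closed cover lies on top. A foot strip 6 mm thick juts out 20 mm in front and behind.
- cover_angle (a joint): Angle of the cover in rad: 0 shut, 1.05 is 60 degrees, stop at 1.75. Hinge line along the box's y at its far (+x) upper edge; positive lifts the handle side up and over away from the robot. Plate 146 (x) x 164 (y) x 5 mm, shut top face 60 mm above the worktop. It falls and springs shut: 2.5 to 4 N square to the plate at the handle bar holds it (straight up, 5 to 8 N at 60 degrees).
- cover: The cover with its bar handle, one rigid part of about 0.4 kg, swinging on the die box. Origin in the middle of the hinge line; axes as die_box when shut, turning with the cover.
- cover_top (a point): Fixed point on the middle of the shut cover's top face, axes as die_box, 60 mm above the worktop. The top reaches 82 mm to either side along y, 75 mm to -x and 71 mm to +x of it.
- cover_hinge (a point): Fixed point at the middle of the hinge line, 56.5 mm above the worktop, 79 mm behind the box's centre (+x of die_box); axes as die_box, the hinge line is its y.
- handle (a point): Steel bar handle on the cover's robot side. Origin in the bar's middle, 195 mm from the hinge line and level with it (z 56.5 mm) when shut. Round bar 12 mm thick along y, 102 mm free between two 8 mm arms that run to the plate; 45 mm from the bar's middle to the plate's edge. Axes as die_box when shut, turn with the cover; the bar can turn between the fingers.
- scrap_tray (a point): Fixed point in the middle of the tray's floor, 5 mm above the worktop, axes as die_box. The tray is open at the top, inside 164 (x) x 124 (y) mm, walls 30 mm above the worktop; its near wall touches the box's side, so what is pushed over the cover's +y edge drops into it.
- scrap_hex: Loose brass scrap, hexagonal stub 18 mm across flats and 18 mm high, 30 g; origin in its middle. Lies on the shut cover at the start.
- scrap_angle: Loose brass scrap, L shape 26 x 25 mm, 16 mm high, 30 g; origin near its middle. Lies on the shut cover at the start.
- scrap_notched: Loose brass scrap, notched bar 30 x 14 mm, 16 mm high, 30 g; origin in its middle. Lies on the shut cover at the start.
- bench_brush: Loose wooden block brush standing on its stiff, unbending bristles, 0.12 kg. Origin at the centre of the bristles' underside; x along the brush, z up. Bristles 118 (x) x 24 (y) mm, 26 mm high; wooden back 124 x 28 mm, z 26 to 40 mm; upright grip block 50 (x) x 18 (y) mm, z 40 to 93 mm.
- brush_grip (a point): Point in the middle of the brush's upright grip, 70 mm above the bristles' underside; axes as bench_brush. The grip is 18 mm thick along y.
- tape_roll: Roll of tan tape lying flat, 96 mm across, 48 mm high, origin under its centre. Leave alone.
- wire_spool: Spool of brass wire, 46 mm across, 26 mm high, origin under its centre. Leave alone.
- tin: Round white tin, 51 mm across, 22 mm high, origin under its centre. Leave alone.
Things that resemble listed ones, but are neither listed nor needed, are in the scene too. What is shaped like the bench_brush but green or turquoise is not meant.

How it is judged:
By the outcome, as a careful person would: the job done as asked, in the order asked, and still so for the second after the job is handed in, while the arm keeps its last pose, push and grip.
It also fails if it takes over 61 s, if anything falls off the work surface, if the arm or the gripper's body presses on something with over 40 N, if the wrist force passes 120 N, or if a joint passes its speed limit or range.

## Working session

There is one attempt and no reset: what is moved stays moved. The work goes in short steps, Python scripts to look and compute and a shell command to move; the robot and the scene stay as the last step left them, time stands still between calls to the robot, and variables do not carry over. Pictures are saved under pics/ and viewed, at most 10 in all, crops included, and the job is handed in when it is done.

```bash
ls; mkdir -p pics; cat > h.py <<'E'
import numpy as np, cv2
from station import arm
from scipy.spatial.transform import Rotation as R
np.set_printoptions(precision=4,suppress=True)
def snap(n,f):
    im=arm.grab_frame(n); cv2.imwrite('pics/'+f,im[:,:,::-1]); return im
def proj(n,p):
    c=arm.calibration(n); T=np.linalg.inv(np.array(c['world_from_camera']))
    K=np.array([[c['fx'],0,c['cx']],[0,c['fy'],c['cy']],[0,0,1.]])
    return cv2.projectPoints(np.array(p,float).reshape(-1,1,3),cv2.Rodrigues(T[:3,:3])[0],T[:3,3],K,np.array(c['dist_coeffs'],float))[0].reshape(-1,2)
def ray(n,uv,z):
    c=arm.calibration(n); T=np.array(c['world_from_camera'])
    K=np.array([[c['fx'],0,c['cx']],[0,c['fy'],c['cy']],[0,0,1.]])
    x=cv2.undistortPoints(np.array(uv,float).reshape(-1,1,2),K,np.array(c['dist_coeffs'],float)).reshape(-1,2)
    d=np.c_[x,np.ones(len(x))]@T[:3,:3].T
    return T[:3,3]+d*((z-T[2,3])/d[:,2])[:,None]
def tool():
    s=arm.get_state(); return np.array(s['eef_pos']),R.from_euler('xyz',s['ee_rot'])
E
python3 - <<'E'
from h import *
s=arm.get_state(); print(s)
a=snap('top','top0.png'); b=snap('side','side0.png')
for c in ('top','side'):
    print(c,np.array(arm.calibration(c)['world_from_camera']))
    for q in ['die_box','handle','cover_top','cover_hinge','scrap_tray','scrap_hex','scrap_angle','scrap_notched','bench_brush','brush_grip','tape_roll','wire_spool','tin']:
        for r in arm.mark_of(c,q)[:3]: print(q,np.array(r['centre']),round(r['confidence'],2),proj(c,r['centre'])[0].round())
E
```

```text
pics
{'t': 0.0, 'q': array([-0.9529,  0.3594,  0.0111, -0.0003, -1.2241, -0.2881]), 'qd': array([ 0.0003, -0.0013, -0.0013,  0.0004,  0.    , -0.0003]), 'joint_efforts': array([ -0.0009, -58.2716,  29.3052,   6.9975,   0.0069,  -0.0001]), 'eef_pos': array([ 0.2184, -0.6382,  0.2444]), 'ee_rot': array([ 3.1399, -0.0002, -2.8119]), 'force': array([ 0.1523, -0.4262, -0.1231]), 'moment': array([-0.0311, -0.0667,  0.0006]), 'gripper_force': 0.0, 'width': 0.08744756611379852}
top [[-0.0032 -0.9816  0.1909  0.4176]
 [-0.9998 -0.0002 -0.018  -0.2316]
 [ 0.0177 -0.191  -0.9814  1.0271]
 [ 0.      0.      0.      1.    ]]
die_box [ 0.5985 -0.1741  0.0023] 0.83 [248. 216.]
handle [ 0.4838 -0.194   0.0606] 0.77 [256. 267.]
cover_top [ 0.5951 -0.1724  0.0601] 0.71 [246. 213.]
cover_hinge [ 0.4828 -0.1957  0.0564] 0.69 [257. 268.]
cover_hinge [ 0.6717 -0.1521  0.0593] 0.59 [236. 177.]
cover_hinge [ 0.5978 -0.1737  0.0002] 0.55 [248. 216.]
scrap_tray [ 0.5632 -0.0265  0.0047] 0.79 [179. 232.]
scrap_hex [ 0.5623 -0.0293  0.0041] 0.65 [181. 232.]
scrap_hex [ 0.6017 -0.2151  0.0697] 0.39 [266. 209.]
s
[... 1104 characters left out ...]
225.]
scrap_tray [ 0.5625 -0.0273  0.0036] 0.87 [277. 279.]
scrap_hex [ 0.6043 -0.2206  0.0681] 0.46 [278. 208.]
scrap_hex [ 0.6013 -0.1718  0.0671] 0.36 [274. 217.]
scrap_angle [ 0.6011 -0.1732  0.067 ] 0.49 [275. 217.]
scrap_angle [ 0.7729 -0.2576  0.0029] 0.25 [217. 221.]
scrap_notched [ 0.5722 -0.1337  0.0686] 0.6 [283. 225.]
scrap_notched [ 0.6898 -0.3978 -0.0003] 0.29 [264. 203.]
bench_brush [ 0.4968 -0.3992 -0.0006] 0.96 [334. 208.]
bench_brush [ 0.3544 -0.1656  0.001 ] 0.66 [387. 255.]
brush_grip [ 0.4935 -0.3983  0.0706] 0.88 [335. 183.]
brush_grip [ 0.3586 -0.1656  0.0704] 0.71 [387. 226.]
tin [ 0.5729 -0.1329  0.069 ] 0.73 [283. 225.]
tin [ 0.6    -0.1719  0.0641] 0.65 [275. 219.]
```

View pics/top0.png

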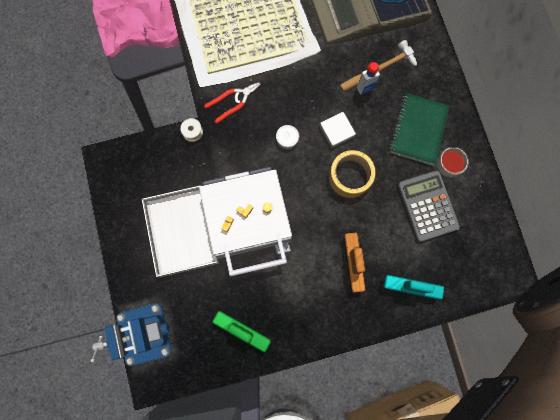

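View pics/side0.png

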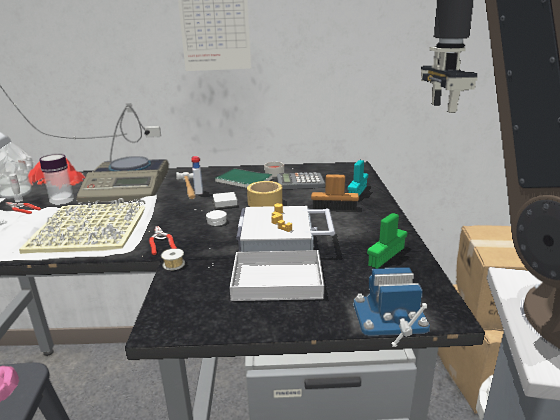

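Brush candidates in the top view are the wood/orange one at (354,263), the green one at (241,331) and the turquoise one at (413,288). By the description the wood one is meant. The three brass bits on the white cover are at (228,224), (245,211) and (267,208), with the tray to the left at (179,232). I'll move above the brush and check it in a wrist close-up.

```bash
python3 -m crank '[{"dx":-4,"dy":1.6,"wz":2},{"dx":-8.5,"dy":3.4,"wz":4},{"dx":-13,"dy":5.2,"wz":6},{"dx":-17.5,"dy":7,"wz":8},{"dx":-22,"dy":8.8,"wz":10},{"dx":-26.5,"dy":10.6,"wz":12},{"dx":-31,"dy":12.4,"wz":13},{"dx":-33.8,"dy":13.7,"wz":13},{"dx":-33.8,"dy":13.7,"wz":13},{"dx":-33.8,"dy":13.7,"wz":13}]' 5
python3 - <<'E'
from h import *
p,r=tool(); print(arm.get_state()['t'],p,r.as_euler('xyz'))
im=snap('wrist','w0.png'); print(np.array(arm.calibration('wrist')['world_from_camera']))
for q in ('bench_brush','brush_grip'):
    for x in arm.mark_of('wrist',q)[:3]: print(q,np.array(x['centre']),x['confidence'],proj('wrist',x['centre'])[0])
m=arm.masks_of('wrist','bench_brush')[0]['pixels'].astype(np.uint8)
print(cv2.minAreaRect(cv2.findNonZero(m)))
E
```

```text
1.4 [ 0.2186 -0.6386  0.2453] [ 3.1415 -0.     -2.8117]
[[-0.3233  0.9106  0.2574  0.1493]
 [ 0.9463  0.3116  0.0859 -0.6625]
 [-0.002   0.2713 -0.9625  0.3847]
 [ 0.      0.      0.      1.    ]]$[0]: bad value
Traceback (most recent call last):
IndexError: list index out of range
```

View pics/w0.png

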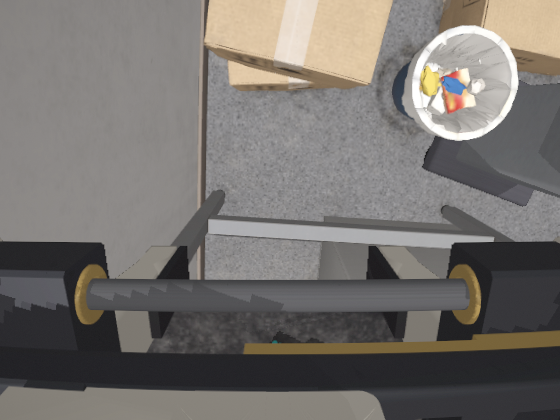

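The call was refused (the rows probably need every key), so the arm didn't move. The picture shows only floor and the fingers. The wrist camera looks at the tool's +x side, so I'll overshoot past the brush to see it.

```bash
python3 -m crank '[{"dx":-5,"dy":1.4,"dz":0,"wx":0,"wy":0,"wz":2},{"dx":-10.5,"dy":2.8,"dz":0,"wx":0,"wy":0,"wz":4},{"dx":-16,"dy":4.3,"dz":0,"wx":0,"wy":0,"wz":6},{"dx":-21.5,"dy":5.8,"dz":0,"wx":0,"wy":0,"wz":8},{"dx":-27,"dy":7.3,"dz":0,"wx":0,"wy":0,"wz":10},{"dx":-32.5,"dy":8.8,"dz":0,"wx":0,"wy":0,"wz":12},{"dx":-38,"dy":10.3,"dz":0,"wx":0,"wy":0,"wz":13},{"dx":-43,"dy":11.7,"dz":0,"wx":0,"wy":0,"wz":13},{"dx":-43,"dy":11.7,"dz":0,"wx":0,"wy":0,"wz":13},{"dx":-43,"dy":11.7,"dz":0,"wx":0,"wy":0,"wz":13}]' 5 20
python3 - <<'E'
from h import *
p,r=tool(); print(arm.get_state()['t'],p,r.as_euler('xyz'))
im=snap('wrist','w1.png'); print(np.array(arm.calibration('wrist')['world_from_camera']))
for q in ('bench_brush','brush_grip'):
    for x in arm.mark_of('wrist',q)[:3]: print(q,np.array(x['centre']),x['confidence'],proj('wrist',x['centre'])[0])
for m in arm.masks_of('wrist','bench_brush'):
    print(m['confidence'],cv2.minAreaRect(cv2.findNonZero(m['pixels'].astype(np.uint8))))
E
```

```text
t: 2.85
eef_pos: [0.5875, -0.3884, 0.2451]
ee_rot: [3.141, -0.001, -3.038]
force: [0.1, -0.2, -0.4]
width: 0.05
gripper_force: 0.0
2.85 [ 0.5875 -0.3884  0.2451] [ 3.1414 -0.0006 -3.0379]
[[-0.1019  0.9574  0.2702  0.5142]
 [ 0.9948  0.0985  0.026  -0.3968]
 [-0.0017  0.2714 -0.9625  0.3847]
 [ 0.      0.      0.      1.    ]]
bench_brush [ 0.4922 -0.396   0.0004] 0.86 [281.1757  87.4562]
bench_brush [ 0.4428 -0.5166 -0.0032] 0.77 [169.0815  26.887 ]
brush_grip [ 0.4454 -0.5221  0.0719] 0.73 [135.8159  10.2482]
brush_grip [ 0.6013 -0.17    0.0608] 0.36 [495.3572 225.4063]
0.94 ((152.44004821777344, 16.088829040527344), (135.8392333984375, 34.62447738647461), 17.318937301635742)
0.75 ((277.0, 85.0), (134.0, 32.0), 90.0)
```

View pics/w1.png

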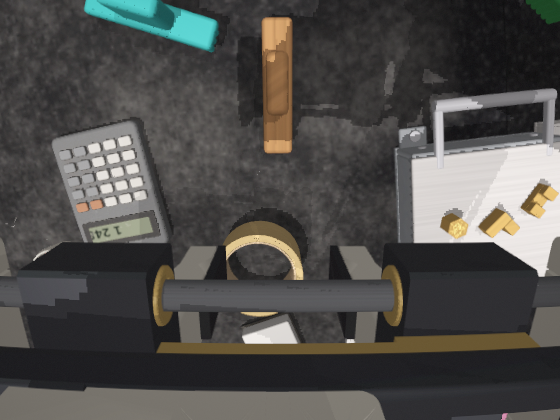

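The close view shows the wood brush at (278,85), column range 262–292, rows 17–153, with its axis aligned with the tool. The turquoise one is at (155,15). Now I'll compute its position by ray and fit the die box pose too.

```bash
python3 - <<'E'
from h import *
m=[m for m in arm.masks_of('wrist','bench_brush')]
g=ray('wrist',[[263,17],[292,17],[263,153],[292,153]],.04); print(g,g.mean(0),np.linalg.norm(g[0]-g[2]),np.linalg.norm(g[0]-g[1]))
d=(g[0]+g[1]-g[2]-g[3])/2; print('yaw',np.arctan2(-d[1],-d[0]))
gt=ray('wrist',[[266,50],[288,50],[266,113],[288,113]],.093); print(gt.mean(0),np.linalg.norm(gt[0]-gt[2]))
for q in ('handle','cover_hinge','cover_top','scrap_hex','scrap_angle','scrap_notched'):
    for x in arm.mark_of('wrist',q)[:2]: print(q,np.array(x['centre']),round(x['confidence'],2),proj('wrist',x['centre'])[0])
p,r=tool(); 
for t in ([.494,-.398,.07],): print('delta tool cm',r.inv().apply(np.array(t)-p)*100)
E
```

```text
[[ 0.4349 -0.4189  0.04  ]
 [ 0.4322 -0.3929  0.04  ]
 [ 0.5573 -0.4076  0.04  ]
 [ 0.5544 -0.3794  0.04  ]] [ 0.4947 -0.3997  0.04  ] 0.12295264447890644 0.026106219954821545
yaw 0.10095155746296526
[ 0.4936 -0.4001  0.093 ] 0.04786048182144062
handle [ 0.4847 -0.1969  0.0536] 0.87 [494.8903 101.8221]
cover_hinge [ 0.5995 -0.1685  0.0595] 0.39 [496.3718 223.1403]
cover_top [ 0.6008 -0.1692  0.0599] 0.81 [495.5503 224.3687]
scrap_hex [ 0.6003 -0.2169  0.0684] 0.64 [454.9941 222.0388]
scrap_angle [ 0.4963 -0.3971 -0.0028] 0.39 [279.4844  90.9611]
scrap_notched [ 0.5653 -0.1296  0.0639] 0.84 [543.4843 195.0219]
delta tool cm [ 9.378   0.0484 17.5437]
```

```bash
python3 -m crank '[{"dx":4.7,"dy":0,"dz":2,"wx":0,"wy":0,"wz":0},{"dx":9.3,"dy":-0.1,"dz":5,"wx":0,"wy":0,"wz":0},{"dx":9.3,"dy":-0.1,"dz":9,"wx":0,"wy":0,"wz":0},{"dx":9.3,"dy":-0.1,"dz":12,"wx":0,"wy":0,"wz":0},{"dx":9.3,"dy":-0.1,"dz":14.5,"wx":0,"wy":0,"wz":0},{"dx":9.3,"dy":-0.1,"dz":16.5,"wx":0,"wy":0,"wz":0},{"dx":9.3,"dy":-0.1,"dz":17.5,"wx":0,"wy":0,"wz":0},{"dx":9.3,"dy":-0.1,"dz":17.5,"wx":0,"wy":0,"wz":0},{"dx":9.3,"dy":-0.1,"dz":17.5,"wx":0,"wy":0,"wz":0},{"dx":9.3,"dy":-0.1,"dz":17.5,"wx":0,"wy":0,"wz":0}]' 5 40
python3 -m crank '[{"dx":0,"dy":0,"dz":0,"wx":0,"wy":0,"wz":0},{"dx":0,"dy":0,"dz":0,"wx":0,"wy":0,"wz":0},{"dx":0,"dy":0,"dz":0,"wx":0,"wy":0,"wz":0},{"dx":0,"dy":0,"dz":0,"wx":0,"wy":0,"wz":0},{"dx":0,"dy":0,"dz":-1,"wx":0,"wy":0,"wz":0},{"dx":0,"dy":0,"dz":-3,"wx":0,"wy":0,"wz":0},{"dx":0,"dy":0,"dz":-6,"wx":0,"wy":0,"wz":0},{"dx":0,"dy":0,"dz":-9,"wx":0,"wy":0,"wz":0},{"dx":0,"dy":0,"dz":-11,"wx":0,"wy":0,"wz":0},{"dx":0,"dy":0,"dz":-11,"wx":0,"wy":0,"wz":0}]' 0 40
python3 - <<'E'
from h import *
# fit box pose from point estimates: (local x,y,z) -> world
obs=[((0,0),(.5985,-.1741)),((-.116,0),(.4838,-.194)),((-.116,0),(.4847,-.1976)),((-.116,0),(.4847,-.1969)),((0,0),(.5951,-.1724)),((0,0),(.5973,-.1685)),((0,0),(.6008,-.1692)),((.079,0),(.6717,-.1521)),((.079,0),(.6736,-.1483)),((0,.144),(.5632,-.0265)),((0,.144),(.5625,-.0273))]
from scipy.optimize import least_squares
L=np.array([o[0] for o in obs]);W=np.array([o[1] for o in obs])
def f(v):
    c,s=np.cos(v[2]),np.sin(v[2]); return (L@np.array([[c,s],[-s,c]])+v[:2]-W).ravel()
v=least_squares(f,[.6,-.17,.24]).x; print(v,f(v).reshape(-1,2)*1000)
p,r=tool(); print(arm.get_state()['t'],p,r.as_euler('xyz'))
u=np.array([np.cos(v[2]),np.sin(v[2])]);w=np.array([-u[1],u[0]])
for n,s in dict(hex=(.6022,-.2166),ang=(.6,-.171),notch=(.567,-.133)).items(): d=np.array(s)-v[:2]; print(n,d@u,d@w)
E
```

```text
t: 4.65
eef_pos: [0.4956, -0.3994, 0.0713]
ee_rot: [-3.141, 0.001, -3.039]
force: [-0.6, 1.0, 1.0]
width: 0.05
gripper_force: 0.0
t: 5.9
eef_pos: [0.496, -0.3997, 0.1827]
ee_rot: [-3.14, 0.003, -3.038]
force: [-0.2, -0.1, -1.0]
width: 0.0177
gripper_force: 40.0
[ 0.5971 -0.1693  0.2367] [[-1.3969  4.7983]
 [ 0.5372 -2.5019]
 [-0.3628  1.0981]
 [-0.3628  0.3981]
 [ 2.0031  3.0983]
 [-0.1969 -0.8017]
 [-3.6969 -0.1017]
 [ 2.2006  1.3226]
 [ 0.3006 -2.4774]
 [ 0.1373 -2.8164]
 [ 0.8373 -2.0164]]
5.9 [ 0.496  -0.3997  0.1827] [-3.1395  0.0033 -3.0385]
hex -0.006135951731256232 -0.047174778292264755
ang 0.0024178824888484367 -0.002330247743546064
notch -0.02075165714979572 0.04234829781171233
```

```bash
python3 -m crank '[{"dx":-3,"dy":3.2,"dz":0,"wx":0,"wy":0,"wz":-2},{"dx":-6.5,"dy":6.8,"dz":0,"wx":0,"wy":0,"wz":-4},{"dx":-10,"dy":10.4,"dz":0,"wx":0,"wy":0,"wz":-6},{"dx":-13,"dy":13.7,"dz":0,"wx":0,"wy":0,"wz":-7.6},{"dx":-13,"dy":13.7,"dz":0.5,"wx":0,"wy":0,"wz":-7.6},{"dx":-13,"dy":13.7,"dz":2,"wx":0,"wy":0,"wz":-7.6},{"dx":-13,"dy":13.7,"dz":3.5,"wx":0,"wy":0,"wz":-7.6},{"dx":-13,"dy":13.7,"dz":4,"wx":0,"wy":0,"wz":-7.6},{"dx":-13,"dy":13.7,"dz":4,"wx":0,"wy":0,"wz":-7.6},{"dx":-13,"dy":13.7,"dz":4,"wx":0,"wy":0,"wz":-7.6}]'
python3 - <<'E'
from h import *
p,r=tool(); s=arm.get_state(); print(s['t'],p,r.as_euler('xyz'),s['force'])
im=snap('side','s1.png'); cv2.imwrite('pics/s1c.png',cv2.resize(im[140:320,180:380,::-1],(800,720))[:600])
print('to go',r.inv().apply(np.array([.6115,-.2501,.1335])-p)*100,'sweep',r.inv().apply(np.array([.5707-.6115,-.081+.2501,0]))*100)
E
```

```text
t: 7.15
eef_pos: [0.6105, -0.25, 0.1409]
ee_rot: [-3.141, 0.001, -2.906]
force: [-0.8, -0.1, -0.7]
width: 0.0179
gripper_force: 40.0
7.15 [ 0.6105 -0.25    0.1409] [-3.1412  0.0007 -2.9064] [-0.8459 -0.1121 -0.6868]
to go [-0.0908 -0.0323  0.736 ] sweep [ 0.0274 17.3952 -0.0075]
```

View pics/s1c.png

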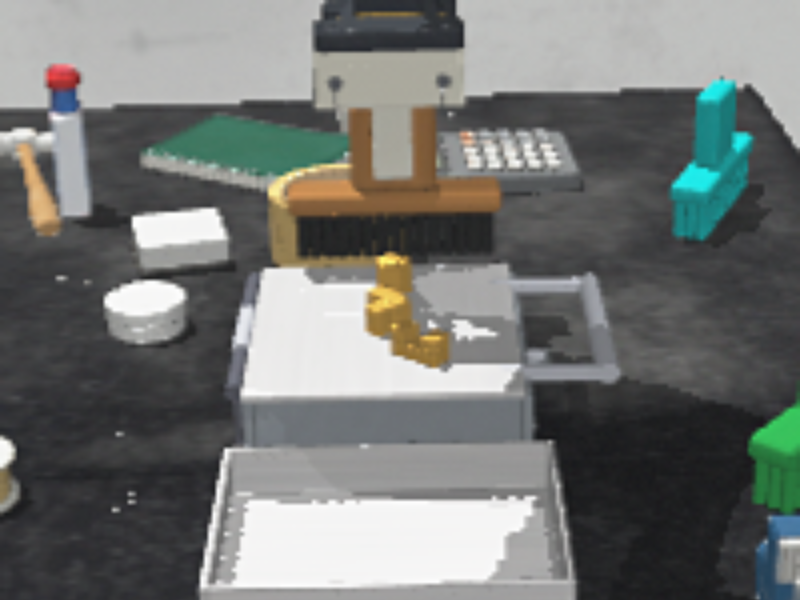

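The brush is level over the −y edge (bristles at about (395,235) in the crop). The three brass bits at (392,270), (385,310) and (420,345) lie in front of it, all within its width. Next I'll lower it and sweep.

```bash
python3 -m crank '[{"dx":0,"dy":0,"dz":0.4,"wx":0,"wy":0,"wz":0},{"dx":0,"dy":0,"dz":0.7,"wx":0,"wy":0,"wz":0},{"dx":0,"dy":0.5,"dz":0.7,"wx":0,"wy":0,"wz":0},{"dx":0,"dy":1.5,"dz":0.7,"wx":0,"wy":0,"wz":0},{"dx":0,"dy":2.7,"dz":0.7,"wx":0,"wy":0,"wz":0},{"dx":0,"dy":3.9,"dz":0.7,"wx":0,"wy":0,"wz":0},{"dx":0,"dy":5.1,"dz":0.7,"wx":0,"wy":0,"wz":0},{"dx":0,"dy":6.3,"dz":0.7,"wx":0,"wy":0,"wz":0},{"dx":0,"dy":7.5,"dz":0.7,"wx":0,"wy":0,"wz":0},{"dx":0,"dy":8,"dz":0.7,"wx":0,"wy":0,"wz":0}]'
python3 -m crank '[{"dx":0,"dy":1,"dz":0,"wx":0,"wy":0,"wz":0},{"dx":0,"dy":2,"dz":0,"wx":0,"wy":0,"wz":0},{"dx":0,"dy":3,"dz":0,"wx":0,"wy":0,"wz":0},{"dx":0,"dy":4,"dz":0,"wx":0,"wy":0,"wz":0},{"dx":0,"dy":5.1,"dz":0,"wx":0,"wy":0,"wz":0},{"dx":0,"dy":6.2,"dz":0,"wx":0,"wy":0,"wz":0},{"dx":0,"dy":7.3,"dz":0,"wx":0,"wy":0,"wz":0},{"dx":0,"dy":8.4,"dz":0,"wx":0,"wy":0,"wz":0},{"dx":0,"dy":9.5,"dz":0,"wx":0,"wy":0,"wz":0},{"dx":0,"dy":9.5,"dz":0,"wx":0,"wy":0,"wz":0}]'
python3 - <<'E'
from h import *
im=snap('side','s2.png'); cv2.imwrite('pics/s2c.png',cv2.resize(im[140:320,180:380,::-1],(660,594)))
p,r=tool(); print(p,'lift/back',r.inv().apply(np.array([.496,-.3994,.19])-p)*100)
E
```

```text
t: 8.45
eef_pos: [0.5916, -0.1709, 0.1335]
ee_rot: [-3.142, 0.0, -2.905]
force: [-0.5, -1.2, -0.7]
width: 0.0181
gripper_force: 40.0
t: 9.7
eef_pos: [0.5694, -0.0786, 0.1334]
ee_rot: [3.142, 0.0, -2.905]
force: [0.4, 0.7, -1.2]
width: 0.0179
gripper_force: 40.0
[ 0.5695 -0.079   0.1335] lift/back [ 14.6516 -29.4284  -5.6551]
```

View pics/s2c.png

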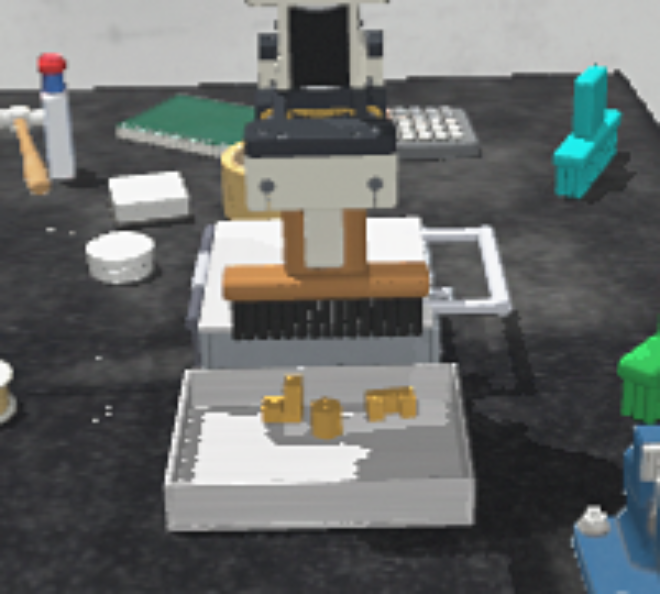

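All three pieces are in the tray: (283,400), (326,418) and (390,402) in the crop. Now I'll return the brush to its original spot.

```bash
python3 -m crank '[{"dx":0,"dy":0,"dz":-3,"wx":0,"wy":0,"wz":0},{"dx":1,"dy":-2,"dz":-5.6,"wx":0,"wy":0,"wz":0},{"dx":3.5,"dy":-7,"dz":-5.6,"wx":0,"wy":0,"wz":2},{"dx":6,"dy":-12,"dz":-5.6,"wx":0,"wy":0,"wz":4},{"dx":8.5,"dy":-17,"dz":-5.6,"wx":0,"wy":0,"wz":6},{"dx":11,"dy":-22,"dz":-5.6,"wx":0,"wy":0,"wz":7.6},{"dx":13.5,"dy":-27,"dz":-5.6,"wx":0,"wy":0,"wz":7.6},{"dx":14.7,"dy":-29.4,"dz":-5.6,"wx":0,"wy":0,"wz":7.6},{"dx":14.7,"dy":-29.4,"dz":-3,"wx":0,"wy":0,"wz":7.6},{"dx":14.7,"dy":-29.4,"dz":0,"wx":0,"wy":0,"wz":7.6}]'
python3 -m crank '[{"dx":0,"dy":0,"dz":2,"wx":0,"wy":0,"wz":0},{"dx":0,"dy":0,"dz":4,"wx":0,"wy":0,"wz":0},{"dx":0,"dy":0,"dz":5.2,"wx":0,"wy":0,"wz":0},{"dx":0,"dy":0,"dz":5.8,"wx":0,"wy":0,"wz":0},{"dx":0,"dy":0,"dz":6.1,"wx":0,"wy":0,"wz":0},{"dx":0,"dy":0,"dz":6.1,"wx":0,"wy":0,"wz":0},{"dx":0,"dy":0,"dz":6.1,"wx":0,"wy":0,"wz":0},{"dx":0,"dy":0,"dz":6.1,"wx":0,"wy":0,"wz":0},{"dx":0,"dy":0,"dz":6.1,"wx":0,"wy":0,"wz":0},{"dx":0,"dy":0,"dz":6.1,"wx":0,"wy":0,"wz":0}]'
```

```text
t: 11.0
eef_pos: [0.4949, -0.4008, 0.133]
ee_rot: [-3.141, 0.001, -3.04]
force: [-0.0, -0.4, -2.0]
width: 0.0179
gripper_force: 40.0
t: 12.25
eef_pos: [0.4952, -0.3996, 0.0725]
ee_rot: [-3.142, 0.0, -3.039]
force: [-0.9, -0.8, 0.3]
width: 0.018
gripper_force: 40.0
```

```bash
python3 -m crank '[{"dx":0,"dy":0,"dz":0.1,"wx":0,"wy":0,"wz":0},{"dx":0,"dy":0,"dz":0.1,"wx":0,"wy":0,"wz":0},{"dx":0,"dy":0,"dz":0.1,"wx":0,"wy":0,"wz":0},{"dx":0,"dy":0,"dz":0.1,"wx":0,"wy":0,"wz":0},{"dx":0,"dy":0,"dz":0,"wx":0,"wy":0,"wz":0},{"dx":0,"dy":0,"dz":-2,"wx":0,"wy":0,"wz":0},{"dx":0,"dy":0,"dz":-6,"wx":0,"wy":0,"wz":0},{"dx":0,"dy":0,"dz":-10,"wx":0,"wy":0,"wz":0},{"dx":0,"dy":0,"dz":-12,"wx":0,"wy":0,"wz":0},{"dx":0,"dy":0,"dz":-12,"wx":0,"wy":0,"wz":0}]' 5
python3 - <<'E'
from h import *
snap('top','t2.png');snap('side','s3.png')
for c in('top','side'):
  for q in('bench_brush','handle'):
    for x in arm.mark_of(c,q)[:3]: print(c,q,np.array(x['centre']),round(x['confidence'],2))
p,r=tool(); v=[.5971,-.1693,.2367]; u=np.array([np.cos(v[2]),np.sin(v[2]),0])
h=np.array([v[0],v[1],.0565])-.116*u; print('handle',h,p,r.as_euler('xyz'))
print('go',r.inv().apply(h+[0,0,.1]-p)*100)
Rt=R.from_euler('xyz',[np.pi,0,v[2]-np.pi/2]); print('rot',np.degrees((r.inv()*Rt).as_rotvec()))
print(arm.get_state()['q'])
E
```

```text
t: 13.5
eef_pos: [0.496, -0.4, 0.1945]
ee_rot: [-3.14, 0.003, -3.039]
force: [0.2, -0.7, 0.4]
width: 0.05
gripper_force: 0.0
top bench_brush [ 0.355  -0.1671  0.0005] 0.7
top bench_brush [ 0.4948 -0.3992  0.0007] 0.63
side bench_brush [ 0.3553 -0.1657  0.0026] 0.93
side bench_brush [ 0.4422 -0.5242  0.0032] 0.78
side bench_brush [ 0.4956 -0.4    -0.002 ] 0.77
side handle [ 0.4823 -0.1998  0.0589] 0.8
handle [ 0.4843 -0.1965  0.0565] [ 0.4947 -0.3994  0.1912] [ 3.1406 -0.0016 -3.0388]
go [-1.0529 20.2836  3.4871]
rot [  0.1218  -0.0213 -97.6696]
[-0.3728  0.3338 -0.1527 -0.0001 -1.0862 -1.0951]
```

```bash
python3 -m crank '[{"dx":0,"dy":2,"dz":0,"wx":0,"wy":0,"wz":-10},{"dx":-0.2,"dy":5,"dz":0,"wx":0,"wy":0,"wz":-20},{"dx":-0.4,"dy":8,"dz":0,"wx":0,"wy":0,"wz":-30},{"dx":-0.6,"dy":11,"dz":0,"wx":0,"wy":0,"wz":-40},{"dx":-0.7,"dy":14,"dz":0,"wx":0,"wy":0,"wz":-50},{"dx":-0.8,"dy":17,"dz":0,"wx":0,"wy":0,"wz":-60},{"dx":-0.9,"dy":19,"dz":0,"wx":0,"wy":0,"wz":-70},{"dx":-1.1,"dy":20.3,"dz":0,"wx":0,"wy":0,"wz":-80},{"dx":-1.1,"dy":20.3,"dz":0,"wx":0,"wy":0,"wz":-90},{"dx":-1.1,"dy":20.3,"dz":0,"wx":0,"wy":0,"wz":-97.7}]' 3
python3 - <<'E'
from h import *
snap('side','s4.png');im=snap('wrist','w2.png');
for c in('side','wrist'):
  for q in('handle','cover_top'):
    for x in arm.mark_of(c,q)[:2]: print(c,q,np.array(x['centre']),round(x['confidence'],2),proj(c,x['centre'])[0])
s=arm.get_state(); p,r=tool(); h=np.array([.4843,-.1965,.0565]); print(s['t'],s['q'],p,r.as_euler('xyz'),proj('wrist',h))
print('go',r.inv().apply(h-p)*100)
E
```

```text
t: 15.05
eef_pos: [0.4851, -0.1962, 0.1919]
ee_rot: [3.141, 0.0, -1.328]
force: [0.6, -0.8, 0.9]
width: 0.0298
gripper_force: 0.0
side handle [ 0.4817 -0.1982  0.0554] 0.82 [329.8676 221.2952]
side handle [ 0.5981 -0.1726  0.0607] 0.73 [275.9964 219.9494]
side cover_top [ 0.597  -0.1704  0.0628] 0.79 [276.2186 219.5476]
wrist handle [ 0.4877 -0.1962  0.0584] 0.55 [273.982  203.6046]
wrist cover_top [ 0.5978 -0.1689  0.0619] 0.89 [132.8255 205.9939]
15.35 [-0.0099  0.1532 -0.3959  0.     -1.0221  0.2446] [ 0.4852 -0.1966  0.1921] [ 3.1412  0.0001 -1.336 ] [[278.244  203.6074]]
go [-0.0282  0.0779 13.565 ]
```

View pics/w2.png

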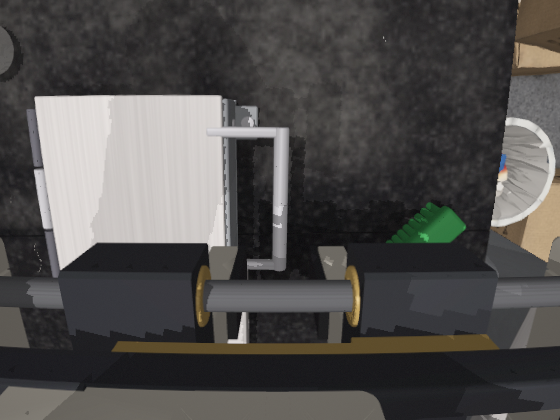

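The wrist view shows the bar parallel to the pads at column about 281, rows 128–270, some 2 mm nearer the robot than predicted. I'll descend with dy 0.2 and grip.

```bash
python3 -m crank '[{"dx":0,"dy":0.2,"dz":4,"wx":0,"wy":0,"wz":0},{"dx":0,"dy":0.2,"dz":7.5,"wx":0,"wy":0,"wz":0},{"dx":0,"dy":0.2,"dz":10,"wx":0,"wy":0,"wz":0},{"dx":0,"dy":0.2,"dz":12,"wx":0,"wy":0,"wz":0},{"dx":0,"dy":0.2,"dz":13,"wx":0,"wy":0,"wz":0},{"dx":0,"dy":0.2,"dz":13.6,"wx":0,"wy":0,"wz":0},{"dx":0,"dy":0.2,"dz":13.6,"wx":0,"wy":0,"wz":0},{"dx":0,"dy":0.2,"dz":13.6,"wx":0,"wy":0,"wz":0},{"dx":0,"dy":0.2,"dz":13.6,"wx":0,"wy":0,"wz":0},{"dx":0,"dy":0.2,"dz":13.6,"wx":0,"wy":0,"wz":0}]' 3
python3 -m crank '[{"dx":0,"dy":0,"dz":0,"wx":0,"wy":0,"wz":0},{"dx":0,"dy":0,"dz":0,"wx":0,"wy":0,"wz":0},{"dx":0,"dy":0,"dz":0,"wx":0,"wy":0,"wz":0},{"dx":0,"dy":0,"dz":0,"wx":0,"wy":0,"wz":0},{"dx":0,"dy":0,"dz":0,"wx":0,"wy":0,"wz":0},{"dx":0,"dy":0,"dz":0,"wx":0,"wy":0,"wz":0},{"dx":0,"dy":0,"dz":0,"wx":0,"wy":0,"wz":0},{"dx":0,"dy":0,"dz":0,"wx":0,"wy":0,"wz":0},{"dx":0,"dy":0,"dz":0,"wx":0,"wy":0,"wz":0},{"dx":0,"dy":0,"dz":0,"wx":0,"wy":0,"wz":0}]' 0 40
python3 - <<'E'
from h import *
s=arm.get_state(); p,r=tool(); print(s['t'],p,r.as_euler('xyz'),s['force'],s['moment'])
print('tool axes',r.as_matrix())
# arc about hinge: p is the bar; u toward hinge
for a in range(0,61,4):
    t=np.radians(a); d=np.array([0,-.195*(1-np.cos(t)),-.195*np.sin(t)])*100 # tool y=-u, z down
    print(a,d.round(2))
E
```

```text
t: 16.6
eef_pos: [0.4835, -0.197, 0.0567]
ee_rot: [-3.141, -0.0, -1.334]
force: [0.2, 0.3, -0.3]
width: 0.0295
gripper_force: 0.0
t: 17.85
eef_pos: [0.4832, -0.197, 0.0563]
ee_rot: [3.141, 0.0, -1.334]
force: [-2.0, -1.3, 1.0]
width: 0.0109
gripper_force: 40.0
17.85 [ 0.4832 -0.197   0.0563] [ 3.1413  0.0001 -1.3335] [-1.9824 -1.3233  0.9709] [-0.3229  0.6706 -0.0962]
tool axes [[ 0.235  -0.972  -0.0003]
 [-0.972  -0.235  -0.    ]
 [-0.0001  0.0003 -1.    ]]
0 [ 0. -0. -0.]
4 [ 0.   -0.05 -1.36]
8 [ 0.   -0.19 -2.71]
12 [ 0.   -0.43 -4.05]
16 [ 0.   -0.76 -5.37]
20 [ 0.   -1.18 -6.67]
24 [ 0.   -1.69 -7.93]
28 [ 0.   -2.28 -9.15]
32 [  0.    -2.96 -10.33]
36 [  0.    -3.72 -11.46]
40 [  0.    -4.56 -12.53]
44 [  0.    -5.47 -13.55]
48 [  0.    -6.45 -14.49]
52 [  0.    -7.49 -15.37]
56 [  0.    -8.6  -16.17]
60 [  0.    -9.75 -16.89]
```

```bash
python3 -m crank '[{"dx":0,"dy":-0.03,"dz":-1.02,"wx":0,"wy":0,"wz":0},{"dx":0,"dy":-0.11,"dz":-2.04,"wx":0,"wy":0,"wz":0},{"dx":0,"dy":-0.24,"dz":-3.05,"wx":0,"wy":0,"wz":0},{"dx":0,"dy":-0.43,"dz":-4.05,"wx":0,"wy":0,"wz":0},{"dx":0,"dy":-0.66,"dz":-5.05,"wx":0,"wy":0,"wz":0},{"dx":0,"dy":-0.95,"dz":-6.03,"wx":0,"wy":0,"wz":0},{"dx":0,"dy":-1.3,"dz":-6.99,"wx":0,"wy":0,"wz":0},{"dx":0,"dy":-1.69,"dz":-7.93,"wx":0,"wy":0,"wz":0},{"dx":0,"dy":-2.13,"dz":-8.85,"wx":0,"wy":0,"wz":0},{"dx":0,"dy":-2.61,"dz":-9.75,"wx":0,"wy":0,"wz":0}]' 0 40
python3 - <<'E'
from h import *
snap('side','s5.png')
for q in('handle','cover'):
    for x in arm.mark_of('side',q)[:2]: print(q,np.array(x['centre']),round(x['confidence'],2))
E
```

```text
t: 19.1
eef_pos: [0.507, -0.1913, 0.1542]
ee_rot: [3.138, 0.0, -1.334]
force: [-5.7, -5.5, -2.5]
width: 0.0109
gripper_force: 40.0
handle [ 0.508  -0.1933  0.1531] 0.87
cover [ 0.6723 -0.1539  0.0599] 0.88
```

```bash
python3 -m crank '[{"dx":0,"dy":-0.53,"dz":-0.87,"wx":0,"wy":0,"wz":0},{"dx":0,"dy":-1.11,"dz":-1.71,"wx":0,"wy":0,"wz":0},{"dx":0,"dy":-1.73,"dz":-2.52,"wx":0,"wy":0,"wz":0},{"dx":0,"dy":-2.4,"dz":-3.3,"wx":0,"wy":0,"wz":0},{"dx":0,"dy":-3.1,"dz":-4.04,"wx":0,"wy":0,"wz":0},{"dx":0,"dy":-3.84,"dz":-4.74,"wx":0,"wy":0,"wz":0},{"dx":0,"dy":-4.62,"dz":-5.4,"wx":0,"wy":0,"wz":0},{"dx":0,"dy":-5.43,"dz":-6.03,"wx":0,"wy":0,"wz":0},{"dx":0,"dy":-6.27,"dz":-6.6,"wx":0,"wy":0,"wz":0},{"dx":0,"dy":-7.14,"dz":-7.14,"wx":0,"wy":0,"wz":0}]' 0 40
python3 - <<'E'
from h import *
im=snap('side','s6.png'); cv2.imwrite('pics/s6c.png',cv2.resize(im[90:320,150:400,::-1],(650,598)))
u=np.array([.9721,.2345,0]); hg=np.array([.5971,-.1693,.0565])+.079*u
for n,p in [('tcp',tool()[0])]+[(q,np.array(x['centre'])) for q in('handle','cover') for x in arm.mark_of('side',q)[:1]]:
    d=p-hg; print(n,p,np.degrees(np.arctan2(d[2],-d@u)),np.linalg.norm([d[2],d@u]))
for q in('scrap_hex','scrap_angle','scrap_notched','bench_brush','tin','tape_roll','wire_spool'):
    for x in arm.mark_of('side',q)[:2]: print(q,np.array(x['centre']),round(x['confidence'],2))
E
```

```text
t: 20.5
eef_pos: [0.5753, -0.1754, 0.2285]
ee_rot: [3.137, -0.001, -1.333]
force: [-16.4, -2.7, 18.1]
width: 0.0107
gripper_force: 40.0
tcp [ 0.5769 -0.1751  0.2292] 59.93370881273993 0.19954852003998255
handle [ 0.575  -0.1766  0.2244] 58.67310387531332 0.19655476369267838
cover [ 0.6734 -0.1513  0.0577] 63.23308463995478 0.0013440167394487045
scrap_hex [ 0.5671 -0.0633  0.0121] 0.62
scrap_hex [ 0.6736 -0.1482  0.0588] 0.62
scrap_notched [ 0.5305 -0.0842  0.0088] 0.65
scrap_notched [ 0.6912 -0.3997 -0.0004] 0.4
bench_brush [ 0.4934 -0.4008 -0.0036] 0.84
bench_brush [ 0.3566 -0.1636 -0.0002] 0.79
tin [ 0.7743 -0.2573  0.0062] 0.62
tape_roll [ 0.6907 -0.3975  0.0004] 0.61
tape_roll [ 0.5326 -0.0824  0.0095] 0.55
wire_spool [ 0.7931 -0.0456 -0.0003] 0.85
wire_spool [ 0.6748 -0.1578  0.0539] 0.69
```

View pics/s6c.png

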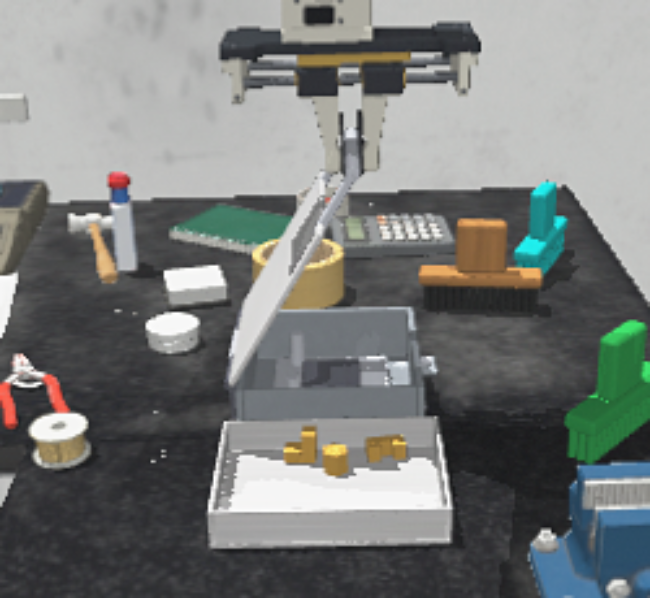

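The cover is standing at about 60°. The brush is upright at its original spot (480,265), the three scraps are in the tray, and the tin and spool haven't moved. The wrist force shows a radial strain, so I'll ease the tool outward about 3 mm, then check the angle precisely.

```bash
python3 -m crank '[{"dx":0,"dy":0.05,"dz":-0.1,"wx":0,"wy":0,"wz":0},{"dx":0,"dy":0.1,"dz":-0.2,"wx":0,"wy":0,"wz":0},{"dx":0,"dy":0.15,"dz":-0.26,"wx":0,"wy":0,"wz":0},{"dx":0,"dy":0.15,"dz":-0.26,"wx":0,"wy":0,"wz":0},{"dx":0,"dy":0.15,"dz":-0.26,"wx":0,"wy":0,"wz":0},{"dx":0,"dy":0.15,"dz":-0.26,"wx":0,"wy":0,"wz":0},{"dx":0,"dy":0.15,"dz":-0.26,"wx":0,"wy":0,"wz":0},{"dx":0,"dy":0.15,"dz":-0.26,"wx":0,"wy":0,"wz":0},{"dx":0,"dy":0.15,"dz":-0.26,"wx":0,"wy":0,"wz":0},{"dx":0,"dy":0.15,"dz":-0.26,"wx":0,"wy":0,"wz":0}]' 0 40
python3 - <<'E'
from h import *
im=snap('side','s7.png'); 
u=np.array([.9721,.2345,0]);w=np.array([-.2345,.9721,0]);z=np.array([0,0,1.]); hg=np.array([.5971,-.1693,.0565])+.079*u
o=cv2.resize(im[120:250,220:320,::-1],None,fx=6,fy=6)[:600].copy(); o=cv2.resize(im[130:245,225:315,::-1],None,fx=5.2,fy=5.2,interpolation=cv2.INTER_CUBIC)
for a,c in((57,(0,0,255)),(60,(0,255,0)),(63,(255,0,0))):
    t=np.radians(a); e=-np.cos(t)*u+np.sin(t)*z; n=np.sin(t)*u+np.cos(t)*z
    P=[hg+w*y+e*r+n*k for y,r,k in((.082,.004,.0035),(.082,.15,.0035))]
    q=((proj('side',P)-[225,130])*5.2).astype(int); cv2.line(o,tuple(map(int,q[0])),tuple(map(int,q[1])),c,1)
    P=[hg+w*y+e*.195 for y in(-.055,.055)]
    q=((proj('side',P)-[225,130])*5.2).astype(int); cv2.line(o,tuple(map(int,q[0])),tuple(map(int,q[1])),c,1)
cv2.imwrite('pics/s7c.png',o)
for n,p in [('tcp',tool()[0])]+[(q,np.array(x['centre'])) for q in('handle',) for x in arm.mark_of('side',q)[:1]]:
    d=p-hg; print(n,p,np.degrees(np.arctan2(d[2],-d@u)),np.linalg.norm([d[2],d@u]))
print(arm.get_state()['force'])
E
```

```text
t: 22.25
eef_pos: [0.5762, -0.1751, 0.229]
ee_rot: [3.141, -0.001, -1.333]
force: [-3.7, -4.6, 1.8]
width: 0.0106
gripper_force: 40.0
tcp [ 0.5762 -0.1752  0.229 ] 59.71578155648843 0.19974770358674473
handle [ 0.5748 -0.1767  0.2261] 58.874892160100046 0.19812143266538002
[-4.4593 -4.507   1.6247]
```

View pics/s7c.png

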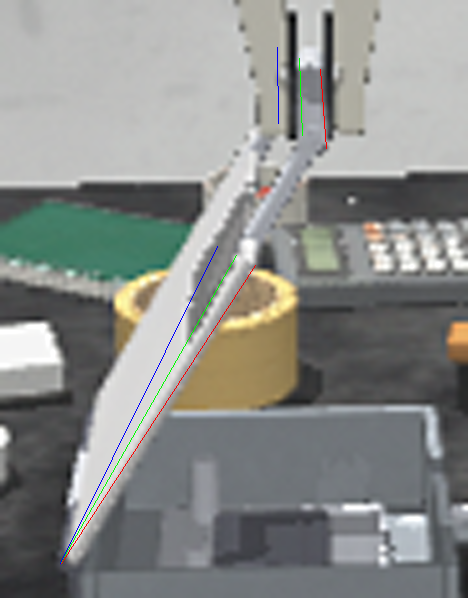

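The plate edge follows the green 60° line, and the bar gives 59–60°. The wrist force has dropped to about 6 N and the grip is steady at 40 N. Handing in.

```bash
python3 -c "
from station import arm
print(arm.job_done())"
```

```text
the job is handed in; nothing more can be done
None
```

I swept the three scraps into the tray with the wood brush, set the brush back where it had stood, and handed in at about 22 s holding the cover about 60° open (measured 59–60°).

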